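Open the top half of the cellar cupboard's split door

ROBOT

A 6-joint arm with a two-finger parallel gripper is mounted at the origin on the work surface. World frame = base frame: x ahead of the robot, y to its left, z up, the work surface at z = 0. Lengths are in mm, angles in rad, forces in N, time in s.
With the tool pointing down it reaches from about 350 to 875 mm from the base axis. Payload 4.2 kg.
Tool frame: the origin (TCP) lies between the finger pads; the fingertips stand 14 mm ahead of it and the grasp point (between the pads) lies 5 mm behind it; z points along the fingers, y is the line along which they close (so a half turn about z gives the same grasp; the last joint's range is limited). The gripper opens to 85 mm and grips with 20 to 120 N. Pads are 22 mm wide; open, the fingers measure 114 mm over their backs; the gripper's body (76 mm by 85 mm) begins 54 mm behind the grasp point. The pads swing forward as they close: fully open they stand 13 mm farther back than shut.
Start: joints at [-0.923, 0.385, 0.008, 0, -1.194, -0.259], TCP at [236.937, -578.325, 245.312] pointing down, gripper open.
Joint ranges: [-3.14, 3.14], [-1.21, 2.06], [-1.07, 1.41], [-3.16, 2.05], [-2.99, -0.16], [-3.1, 3.1]. Speed limits (rad/s): [2.79, 2.79, 3.14, 3.14, 3.14, 3.14].

INTERFACE

Orientations are given as a unit quaternion [x, y, z, w].
In Python, from bench import * gives the robot as it stands.
- The arm moves only by the tool carry_out, never from a script. Its argument "motion" is a list of rows, each a list of 7 numbers: the turn, a rotation vector about the tool's x, y, z in rad, then the shift along the tool's x, y, z in mm, then the opening, from -1 (shut) to 1 (fully open), so that 0 is half open. A call has 1 to 5 rows; each row is the pose to reach, as a shift and turn from the pose commanded when the call began, along the tool's axes at that moment; what a row does not reach only later rows make up. A row lasts 1/8 s, in which the tool goes at most 62.5 mm and 10.7 degrees, less where a joint would pass 70% of its speed; a pose out of reach is approached as far as the arm can. A call with a gripper value outside its range is refused whole. The fingers move at their own pace and stop on an object; the grip force is fixed at half the most. Time passes only in rows, so rows that repeat a pose let the fingers close. It gives the time, the measured TCP pose, the force, the opening and the grip force at its end, in the units of the state.
- read_state(): the state, without advancing time (a new reading comes with each control period).
- get_image(name): name is "scene" or "top" or "wrist"; returns a dict with "color" (400x640x3 uint8, blue, green, red), "mtx" (3x3 intrinsics, pixels), "position" and "orientation" of the camera in the world. Camera axes: x right, y down, z forward; pixel columns grow to the right and rows downward; lengths in mm; the calibration is good to about 2 mm. A picture is of the moment at which its call begins. There is no depth.
- job_done(): hands the job in; it is judged then, once.
The state is a dict: "clock": time; "joints": joint angles; "joint_vel": joint speeds; "joint_efforts": joint torques, N m; "position": TCP position; "ee_rot": TCP orientation; "contact_force": force on the tool from outside, world axes, zero at the start; "wrist_torque": the same for the moment, N m; "gripper_width": finger opening in mm; "grasp_force": force on a finger pad.
Only numpy, scipy, OpenCV 4.12 (cv2) and the standard library are available. Lean on these libraries where they do the work, as an engineer would, in place of code of your own. Each camera call takes 0.05 s, during which the arm holds its last target. There are 200 camera calls.

TASK

Draw the bolt of the top half of the cupboard's split door and swing that top half wide open, more than 60 degrees, so that the sample jars behind it can be reached. The bottom half must stay shut with its bolt left as it is, and the crockery and bottles standing about must not be shifted.

Things in the scene. Friction and masses are not known exactly. Their poses are not given: they have to be found in the camera images.
- cabinet: wooden cupboard fixed to the bench, 220 deep, 360 wide, 310 mm high, with a split door in front. Origin: centre of its underside; x from front to back (front at x = -110 mm), y to the left as the robot sees it. Both leaves hang on the left (+y), are 268 mm wide, 18 thick, flush with the front, and open towards the robot. The roof does not overhang; bolt keepers stand 24 mm out from the right jamb
- upper (a joint): angle of the upper leaf (168 to 296 mm above the bench): 0 shut, grows as it swings open towards the robot, up to 1.57 rad; slightly stiff hinge (0.12 N m), stays where it is left. Its bolt holds it shut until drawn
- lower (a joint): angle of the lower leaf (21 to 163 mm above the bench): 0 shut; held shut by its own bolt
- upper_bolt (a joint): travel of the upper leaf's sliding bolt: 0 fully shot, grows as it slides towards the hinge side, to its stop at 0.030 m; its rod is out of the keeper beyond 0.015 m. Takes about 2 N to slide and stays where it is left
- lower_bolt (a joint): travel of the lower leaf's identical bolt, same sense: 0 fully shot
- upper_hinge (a point): point on the upright hinge line of the upper leaf, in the plane of the leaf's outer face, at the height of its handle (282 mm). Axes turn with the leaf: -x points out of its outer face, -y from the hinge to the free edge (parallel to the cupboard's axes when shut)
- upper_bar (a point): middle of the upper leaf's handle, a bow of 12 mm round steel bar: its level part runs along the leaf, 100 mm between the centres of its two legs, centre line 55 mm out from the leaf's face (49 mm clear behind it); this point is 105 mm from the hinge line and 28 mm below the cupboard's top. Axes as upper_hinge
- upper_knob (a point): middle of the upper bolt's knob, a 12 mm round steel pin that sticks straight out from the leaf to 74 mm, ending in an 18 mm ball; this point is 48 mm out from the face, 282 mm above the bench, 215 mm from the hinge line with the bolt shot. Axes as upper_hinge; it slides along +y to draw
- lower_knob (a point): the same point on the lower bolt's knob, 110 mm above the bench. The lower leaf carries the same handle as the upper one, at that height
- bowl_big: bystander on the bench: terracotta bowl, 130 mm across, 50 mm high. Origin: centre of its underside
- bowl_small: bystander on the bench: terracotta bowl, 90 mm across, 38 mm high. Origin: centre of its underside
- wine: bystander on the bench: tall full wine bottle, 74 mm across, 290 mm high. Origin: centre of its underside
- vinegar: bystander on the bench: amber bottle, 66 mm across, 220 mm high. Origin: centre of its underside
- jar: bystander on the bench: lidded glass jar, 84 mm across, 120 mm high. Origin: centre of its underside
- mug: bystander on the bench: white mug, 80 mm across, 90 mm high. Origin: centre of its underside
- bung: bystander on the bench: large cork bung, 44 mm across, 35 mm high. Origin: centre of its underside

How it is judged:
By the outcome, as a careful person would: the job done as asked, in the order asked, and still so for the second after the job is handed in, with the robot touching nothing.
It also fails if it takes over 45 s, if anything falls off the work surface, if the arm or the gripper's body presses on something with over 40 N, if the wrist force passes 120 N, or if a joint passes its speed limit or range.

## Working session

There is one attempt and no reset: what is moved stays moved. The work goes in short steps, Python scripts to look and compute and a tool call to move; the robot and the scene stay as the last step left them, time stands still between calls to the robot, and variables do not carry over. Pictures are saved under pics/ and viewed, at most 10 in all, crops included, and the job is handed in when it is done.

Besides the shell and the picture viewer there is one more tool, called after ">>>" by a JSON object that holds its "op" and its "data". carry_out: Moves the arm, as the interface text tells. Its arguments: {"type":"object","properties":{"motion":{"type":"array"}},"required":["motion"]}

```bash
mkdir -p pics; ls
python3 - <<'E'
from bench import *
import cv2
for n in("scene","top"):
    d=get_image(n);cv2.imwrite(f"pics/{n}0.png",d["color"]);print(n,d["mtx"],d["position"],d["orientation"])
s=read_state();print(s)
E
```

```text
pics
scene [[424.59673655   0.         323.91969053]
 [  0.         424.59673655 198.53512536]
 [  0.           0.           1.        ]] [ 705.52853878 -360.35295834 1290.41554888] [ 0.97230606  0.16558073 -0.03129015 -0.16194096]
top [[362.60258204   0.         319.81407176]
 [  0.         362.60258204 200.43674348]
 [  0.           0.           1.        ]] [ 417.14481533  -11.17889531 1265.13469564] [ 0.70976116 -0.70050094  0.04962777 -0.05544908]
{'clock': 0.1, 'joints': array([-9.23385782e-01,  3.85495015e-01,  6.77099484e-03, -4.37405915e-04,
       -1.19400481e+00, -2.58585735e-01]), 'joint_vel': array([ 0.00148135, -0.00280337,  0.00323139,  0.00249505,  0.000134  ,
       -0.0007781 ]), 'joint_efforts': array([-5.67831758e-04, -3.93319631e+01,  1.88929904e+01,  4.19794321e+00,
       -2.59073582e-03,  4.57608607e-06]), 'position': array([ 236.76242269, -577.88834227,  244.32464873]), 'ee_rot': array([-1.93110802e-01,  9.81176459e-01,  9.57764374e-04, -2.40113247e-04]), 'contact_force': array([0.14992431, 0.94845398, 0.16454282]), 'wrist_torque': array([0.02804743, 0.00170144, 0.00207404]), 'grasp_force': 0.0, 'gripper_width': 85.60837420090817}
```

View pics/scene0.png

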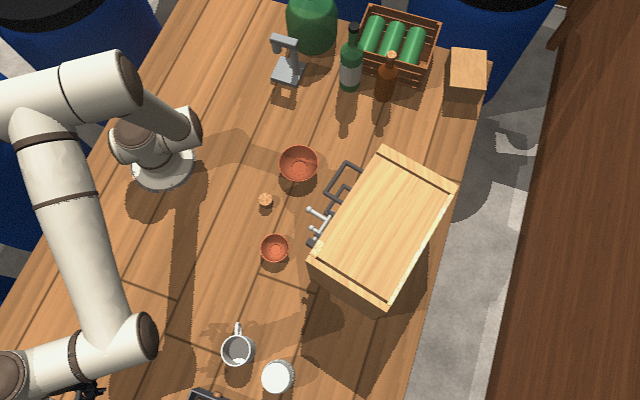

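View pics/top0.png

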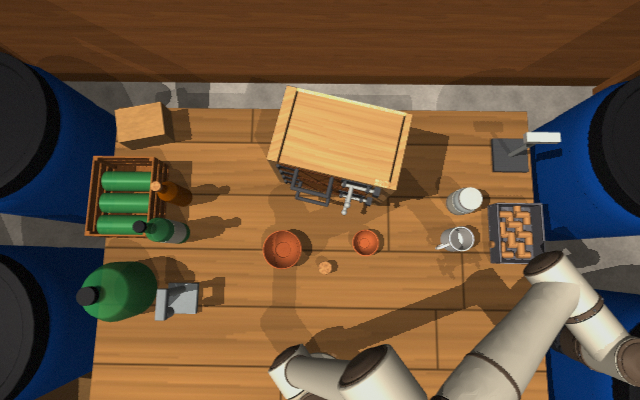

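The scene view shows the roof with corners about (381,146), (459,187), (388,308) and (307,256). The front faces the robot, with handles and knobs near (345,180) and (320,218). In the top view the roof corners are about (292,88), (411,112), (397,190) and (268,160). Next I fit the roof pose from both views.

```bash
cat > h.py <<'E'
from bench import *
import cv2, numpy as np
from scipy.spatial.transform import Rotation as R
def ray(d,u,v):
    r=R.from_quat(d["orientation"]).apply(np.linalg.inv(d["mtx"])@[u,v,1.]); return np.array(d["position"]),r
def onplane(d,p,z):
    o,r=ray(d,*p); return o+r*(z-o[2])/r[2]
def proj(d,P):
    c=R.from_quat(d["orientation"]).inv().apply(np.atleast_2d(P)-d["position"]); q=c@np.asarray(d["mtx"]).T; return q[:,:2]/q[:,2:]
E
python3 - <<'E'
from h import *
seed={"scene":(400,220),"top":(340,135)}
for n in seed:
    d=get_image(n);im=d["color"];hsv=cv2.cvtColor(im,cv2.COLOR_BGR2HSV)
    print(n,"roof hsv",hsv[seed[n][1],seed[n][0]])
    m=cv2.inRange(hsv,(10,40,170),(30,170,255))
    m=cv2.morphologyEx(m,cv2.MORPH_CLOSE,np.ones((7,7)))
    m=cv2.morphologyEx(m,cv2.MORPH_OPEN,np.ones((9,9)))
    _,l=cv2.connectedComponents(m);c=(l==l[seed[n][1],seed[n][0]]).astype(np.uint8)
    k=cv2.findContours(c,0,2)[0][0];k=cv2.convexHull(k)
    a=cv2.approxPolyDP(k,0.04*cv2.arcLength(k,True),True)[:,0]
    P=np.array([onplane(d,p,310)[:2] for p in a]);print(a.tolist());print(P.round(1));print(np.linalg.norm(P-np.roll(P,-1,0),axis=1).round(0),P.mean(0))
im=cv2.resize(get_image("scene")["color"][130:280,260:420],None,fx=4,fy=4,interpolation=2)[:600]
cv2.imwrite("pics/z1.png",im)
E
```

```text
scene roof hsv [ 19 106 241]
[[485, 50], [389, 308], [196, 385], [177, 0]]
[[ 863.3  512.3]
 [ 810.6 -241.1]
 [ 469.3 -529.6]
 [ -21.6  392.1]]
[ 755.  447. 1044.  893.] [530.40498089  33.40640594]
top roof hsv [ 16 140 228]
[[411, 112], [395, 187], [164, 155], [287, 84]]
[[ 810.1 -250.5]
 [ 599.1 -202.9]
 [ 680.   423.7]
 [ 888.7   94.1]]
[216. 632. 390. 353.] [744.47660577  16.09187307]
```

View pics/z1.png

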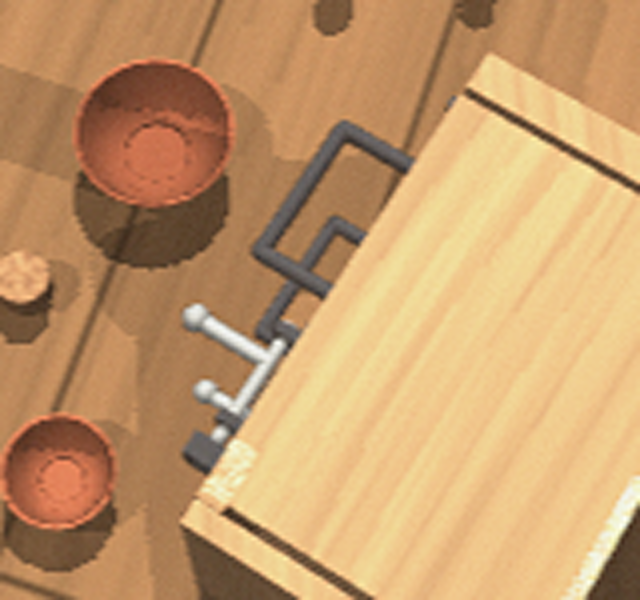

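The crop shows the upper bow's outer corners at crop (343,128) and (265,248), which is px (345.8,162) and (326.3,192). The upper knob's ball is at px (308.8,209.3). The front roof corners are at px (382.5,143.3) and (305.8,260).

Run:
```python
from h import *
from bench import *
d=get_image("scene");t=get_image("top")
cs=[onplane(d,p,310)[:2] for p in[(382.5,143.3),(305.8,260),(389,308),(459,187)]]
ct=[onplane(t,p,310)[:2] for p in[(268,160),(396,189),(411,112),(288,87)]]
# local order: front-left, front-right, back-right, back-left
L=np.array([(-110,180),(-110,-180),(110,-180),(110,180)],float)
for c in(cs,ct,cs+ct):
    c=np.array(c);l=np.tile(L,(len(c)//4,1))
    z=((c-c.mean(0))@[1,1j]);w=(l@[1,1j]);a=np.angle((z*w.conj()).sum())
    Rm=np.array([[np.cos(a),-np.sin(a)],[np.sin(a),np.cos(a)]])
    print("yaw",np.degrees(a).round(2),"centre",c.mean(0).round(1),"res",(c-c.mean(0)-l@Rm.T).round(1).tolist())
O=c.mean(0)
w=lambda x,y,zz:[*(O+Rm@[x,y]),zz]
hy=134  # hinge line guess
pts={"bar":w(-165,hy-105,282),"knob48":w(-158,hy-215,282),"ball":w(-184,hy-215,282),"barL":w(-165,hy-55,282),"barR":w(-165,hy-155,282)}
for k,P in pts.items(): print(k,np.round(P,1),proj(d,P).round(1),proj(t,P).round(1))
for n,p in dict(barL=(345.8,162.5),barR=(326.8,192),ball=(308.8,209.3)).items():
    P=onplane(d,p,282)[:2];print(n,"meas",P.round(1),"local",((P-O)@Rm).round(1))
bb=dict(bowl_big=(298,163,50),bowl_small=(275,247,38),bung=(265,200,35),mug=(236,348,90),jar=(277,375,120))
for n,(u,v,zz) in bb.items(): print(n,onplane(d,(u,v),zz)[:2].round(0))
for n,p,zz in(("wine",(139,227),290),("vin",(156,186),220)): print(n,onplane(t,p,zz)[:2].round(0))
s=read_state();print(R.from_quat(s["ee_rot"]).as_matrix().round(3))
```

```text
yaw -13.01 centre [744.2 -50.9] res [[1.0, -3.8], [0.7, 0.4], [-0.2, 9.9], [-1.5, -6.5]]
yaw -12.07 centre [738.2 -56.3] res [[1.0, -3.0], [0.6, 3.9], [2.0, 4.8], [-3.6, -5.7]]
yaw -12.54 centre [741.2 -53.6] res [[5.6, -0.5], [2.5, 4.3], [1.1, 12.1], [2.8, -5.0], [-3.6, -6.3], [-1.1, -0.0], [0.6, 2.7], [-7.8, -7.2]]
bar [586.5  10.5 282. ] [[331.1 182.7]] [[315.4 192.5]]
knob48 [569.4 -98.4 282. ] [[310.1 219.5]] [[355.  199.1]]
ball [544.  -92.7 282. ] [[301.3 214.1]] [[352.9 208.2]]
barL [597.3  59.3 282. ] [[341.2 167.3]] [[297.7 188.4]]
barR [575.6 -38.3 282. ] [[320.6 198.5]] [[333.1 196.6]]
barL meas [604.1  76. ] local [-162.    96.8]
barR meas [584.5 -16.7] local [-161.    2.]
ball meas [557.3 -74.7] local [-174.9  -60.6]
bowl_big [438. 125.]
bowl_small [ 466. -151.]
bung [381. -21.]
mug [ 479. -449.]
jar [ 609. -472.]
wine [485. 485.]
vin [611. 481.]
[[-0.925 -0.379 -0.   ]
 [-0.379  0.925  0.   ]
 [ 0.     0.    -1.   ]]
```

>>> {"op": "carry_out", "data": {"motion": [[0, 0, -0.1, -40, 25, -40, -1], [0, 0, -0.2, -85, 55, -70, -1], [0, 0, -0.3, -135, 85, -95, -1], [0, 0, -0.4, -190, 115, -110, -1], [0, 0, -0.5, -240, 150, -120, -1]]}}

```text
clock: 0.98
position: [402.1, -348.8, 365.9]
ee_rot: [-0.431, 0.902, -0.001, 0.001]
contact_force: [0.4, -0.6, 0.1]
gripper_width: 0.2
grasp_force: 0.0
```

>>> {"op": "carry_out", "data": {"motion": [[0, 0, -0.1, -60, 3, 0, -1], [0, 0, -0.2, -120, 6, 0, -1], [0, 0, -0.3, -180, 9, 0, -1], [0, 0, -0.4, -240, 12, 0, -1], [0, 0, -0.467, -292, 15, 0, -1]]}}

```text
clock: 1.6
position: [574.3, -112.2, 365.0]
ee_rot: [-0.628, 0.778, -0.0, 0.0]
contact_force: [0.8, -0.4, 0.3]
gripper_width: 0.3
grasp_force: 0.0
```

>>> {"op": "carry_out", "data": {"motion": [[0, 0, 0, 0, 0, 0, -1], [0, 0, 0, 0, 0, 0, -1]]}}

```text
clock: 1.85
position: [573.3, -114.2, 364.8]
ee_rot: [-0.627, 0.779, 0.0, -0.0]
contact_force: [-0.4, -0.1, 0.1]
gripper_width: -0.0
grasp_force: 0.0
```

Run:
```python
from h import *
s=read_state();Rt=R.from_quat(s["ee_rot"]).as_matrix();print(s["position"],Rt.round(3).tolist())
d=get_image("wrist");cv2.imwrite("pics/w1.png",d["color"]);print(d["position"],d["orientation"],d["mtx"].tolist())
d=get_image("scene");cv2.imwrite("pics/s1.png",cv2.resize(d["color"][130:280,240:440],None,fx=4,fy=4,interpolation=2))
```

```text
[ 573.26051195 -114.15111684  364.79959394] [[-0.213, -0.977, -0.001], [-0.977, 0.213, -0.0], [0.0, 0.001, -1.0]]
[ 558.01579688 -186.49542644  493.96745551] [0.10599504 0.9835399  0.14549285 0.01568917] [[293.1762950642052, 0.0, 321.2328154587633], [0.0, 293.1762950642052, 200.3165780251647], [0.0, 0.0, 1.0]]
```

View pics/w1.png

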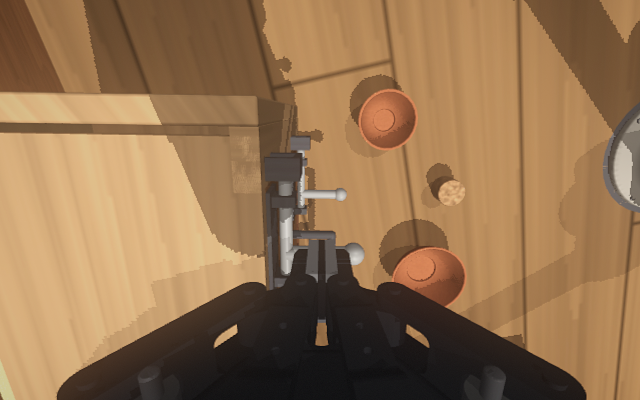

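The wrist view shows the upper ball at (354,254), the pin running left to about (300,257), the upper keeper at (283,168), and the fingers at (320,250). The path is clear. I now check the ball position.

Run:
```python
from h import *
d=get_image("wrist");P0=onplane(d,(354,254),282)
ex=np.array([.977,-.213]);ey=np.array([.213,.977])
tcp=read_state()["position"][:2]
for n,p,z in(("ball",(354,254),282),("keeper",(283,168),295),("roof corner front-right",(259,97),310),("keeperouter",(301,168),295)):
    P=onplane(d,p,z)[:2];print(n,P.round(1),"rel tcp local",((P-tcp)@ex).round(1),((P-tcp)@ey).round(1))
```

```text
ball [555.4 -75.1] rel tcp local -25.6 35.5
keeper [ 591.2 -156.8] rel tcp local 26.8 -36.7
roof corner front-right [ 591.9 -203.4] rel tcp local 37.4 -82.1
keeperouter [ 579.1 -154.1] rel tcp local 14.4 -36.7
```

>>> {"op": "carry_out", "data": {"motion": [[0, 0, 0, 0, 6, 20, -1], [0, 0, 0, 0, 6, 45, -1], [0, 0, 0, 0, 6, 70, -1], [0, 0, 0, 0, 6, 90, -1], [0, 0, 0, 0, 6, 90, -1]]}}

```text
clock: 2.62
position: [566.3, -113.9, 273.8]
ee_rot: [-0.626, 0.779, 0.001, -0.001]
contact_force: [-0.1, 0.7, 0.4]
gripper_width: -0.1
grasp_force: 0.0
```

>>> {"op": "carry_out", "data": {"motion": [[0, 0, 0, -10, 0, 0, -1], [0, 0, 0, -20, 0, 0, -1], [0, 0, 0, -30, 0, 0, -1], [0, 0, 0, -38, 0, 0, -1], [0, 0, 0, -45, 0, 0, -1]]}}

```text
clock: 3.25
position: [577.4, -68.4, 275.3]
ee_rot: [-0.627, 0.779, -0.0, 0.0]
contact_force: [-1.6, -2.7, 1.2]
gripper_width: 0.1
grasp_force: 1.1
```

>>> {"op": "carry_out", "data": {"motion": [[0, 0, 0, 0, 0, 0, -1]]}}

```text
clock: 3.38
position: [577.2, -68.3, 274.8]
ee_rot: [-0.627, 0.779, 0.0, 0.0]
contact_force: [-0.4, -0.6, 0.7]
gripper_width: 0.1
grasp_force: 0.3
```

>>> {"op": "carry_out", "data": {"motion": [[0, 0, 0, -2, 0, 0, -1], [0, 0, 0, -2, 0, 0, -1], [0, 0, 0, 10, 0, 0, -1], [0, 0, 0, 10, 0, -45, -1], [0, 0, 0, 10, 0, -90, -0.2]]}}

```text
clock: 4.0
position: [575.0, -78.9, 365.4]
ee_rot: [-0.627, 0.779, 0.001, 0.0]
contact_force: [1.5, -0.0, 0.7]
gripper_width: 17.0
grasp_force: 0.0
```

Run:
```python
from h import *
s=read_state();print(s["position"],s["contact_force"])
d=get_image("wrist");im=d["color"]
t=get_image("scene");c=t["color"][130:270,260:390]
cv2.imwrite("pics/ws2.png",np.hstack([im[60:400,200:460],cv2.resize(c,None,fx=340/140,fy=340/140,interpolation=2)]))
```

```text
[575.01526552 -78.85889479 365.36306031] [ 1.50256395 -0.01323338  0.67050174]
```

View pics/ws2.png

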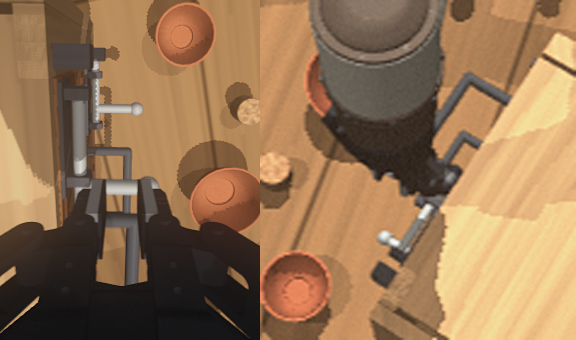

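The left half (wrist view) shows the ball at wrist px (348,245), the rod clear of the keeper, and the upper bow's right leg at about row 278. The bow's level bar is at column about 332. The right half shows the top end of the bow at about px (345,162).

Run:
```python
from h import *
d=get_image("wrist")
ex=np.array([.977,-.213]);ey=np.array([.213,.977])
tcp=read_state()["position"][:2]; b0=np.array([555.4,-75.1])
for n,p,z in(("ball",(348,245),282),("bar corner",(332,278),282),("bar",(332,320),282)):
    P=onplane(d,p,z)[:2];print(n,P.round(1),"rel tcp",((P-tcp)@ex).round(1),((P-tcp)@ey).round(1),"rel ball shot",((P-b0)@ex).round(1),((P-b0)@ey).round(1))
```

```text
ball [564.  -45.3] rel tcp -19.0 30.1 rel ball shot 2.0 31.0
bar corner [582.9 -18. ] rel tcp -6.3 60.7 rel ball shot 14.7 61.6
bar [591.5  23.5] rel tcp -6.8 103.2 rel ball shot 14.3 104.1
```

>>> {"op": "carry_out", "data": {"motion": [[0, 0, 0, -55, 3, 0, 0.1], [0, 0, 0, -110, 6, 0, 0.1], [0, 0, 0, -110, 6, 0, 0.1], [0, 0, 0, -110, 6, 20, 0.1]]}}

```text
clock: 4.65
position: [593.2, 30.5, 345.0]
ee_rot: [-0.628, 0.779, -0.0, 0.001]
contact_force: [-0.2, -0.1, -0.3]
gripper_width: 47.0
grasp_force: 0.0
```

Run:
```python
from h import *
s=read_state();print(s["position"],s["gripper_width"])
d=get_image("wrist");cv2.imwrite("pics/w3.png",d["color"])
```

```text
[593.1503717   30.53227748 345.00058962] 47.00509068001692
```

View pics/w3.png

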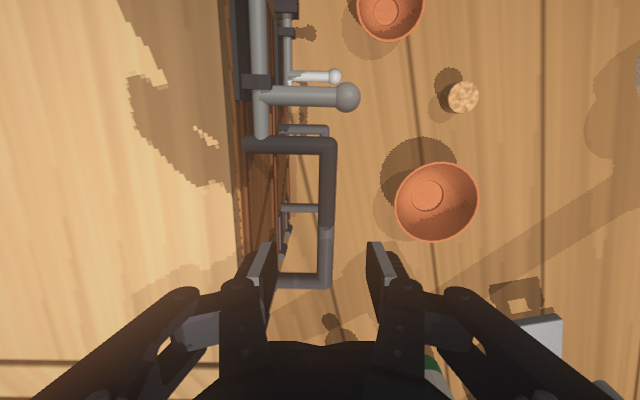

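The bow's legs are at rows 145 and 281, and its level bar is at columns 328–324. The bar lies between the fingers, at columns 262 and 380.

Run:
```python
from h import *
d=get_image("wrist");tcp=read_state()["position"][:2]
ex=np.array([.977,-.213]);ey=np.array([.213,.977])
for p in((328,145),(325,281)):
    P=onplane(d,p,282)[:2];print(P,((P-tcp)@ex).round(1),((P-tcp)@ey).round(1))
```

```text
[575.9171384  -21.41582689] -4.2 -53.2
[598.36551934  74.18877825] -2.6 45.0
```

>>> {"op": "carry_out", "data": {"motion": [[0, 0, 0, 4, 3, 25, 0.1], [0, 0, 0, 4, 3, 50, 0.1], [0, 0, 0, 4, 3, 68, 0.1], [0, 0, 0, 4, 3, 68, -0.3], [0, 0, 0, 4, 3, 68, -0.6]]}}

```text
clock: 5.38
position: [589.4, 26.3, 278.0]
ee_rot: [-0.627, 0.779, -0.001, 0.001]
contact_force: [-0.3, -0.6, -0.6]
gripper_width: 17.4
grasp_force: 0.0
```

>>> {"op": "carry_out", "data": {"motion": [[0, 0, 0, 0, 0, 0, -1], [0, 0, 0, 0, 0, 0, -1], [0, 0, 0, 0, 0, 0, -1]]}}

```text
clock: 5.75
position: [589.4, 26.3, 278.3]
ee_rot: [-0.627, 0.779, -0.001, 0.001]
contact_force: [-0.1, -2.2, 4.7]
gripper_width: 9.9
grasp_force: 58.8
```

>>> {"op": "carry_out", "data": {"motion": [[0, 0, 0.05, -2.8, 5.2, 0, -1], [0, 0, 0.1, -6, 10.2, 0, -1], [0, 0, 0.15, -9.4, 15.1, 0, -1], [0, 0, 0.2, -13, 19.8, 0, -1]]}}

```text
clock: 6.25
position: [573.0, 43.5, 278.3]
ee_rot: [-0.546, 0.838, -0.001, 0.001]
contact_force: [1.3, -1.2, 3.8]
gripper_width: 9.7
grasp_force: 58.6
```

>>> {"op": "carry_out", "data": {"motion": [[0, 0, 0.1, -6, 10.2, 0, -1], [0, 0, 0.2, -13, 19.8, 0, -1], [0, 0, 0.3, -20.9, 28.6, 0, -1], [0, 0, 0.4, -29.7, 36.5, 0, -1], [0, 0, 0.5, -39.2, 43.6, 0, -1]]}}

```text
clock: 6.88
position: [549.1, 97.7, 278.3]
ee_rot: [-0.321, 0.947, -0.0, 0.002]
contact_force: [2.3, -1.1, 3.3]
gripper_width: 10.1
grasp_force: 58.5
```

>>> {"op": "carry_out", "data": {"motion": [[0, 0, 0.1, -6, 10.2, 0, -1], [0, 0, 0.2, -13, 19.8, 0, -1], [0, 0, 0.3, -20.9, 28.6, 0, -1], [0, 0, 0.4, -29.7, 36.5, 0, -1], [0, 0, 0.5, -39.2, 43.6, 0, -1]]}}

```text
clock: 7.5
position: [553.8, 156.3, 278.3]
ee_rot: [-0.077, 0.997, 0.0, 0.002]
contact_force: [3.7, -2.0, 2.7]
gripper_width: 10.0
grasp_force: 58.4
```

>>> {"op": "carry_out", "data": {"motion": [[0, 0, 0.05, -2.8, 5.2, 0, -1], [0, 0, 0.1, -6, 10.2, 0, -1], [0, 0, 0.15, -9.4, 15.1, 0, -1], [0, 0, 0.2, -13, 19.8, 0, -1]]}}

```text
clock: 8.0
position: [563.5, 177.7, 278.3]
ee_rot: [0.022, 1.0, 0.0, 0.002]
contact_force: [1.3, -1.8, 4.1]
gripper_width: 9.5
grasp_force: 58.5
```

Now 1.4 rad open. I release, lift and back away.

>>> {"op": "carry_out", "data": {"motion": [[0, 0, 0, 0, 0, 0, -0.3], [0, 0, 0, 0, 0, 0, 0], [0, 0, 0, 0, 0, 0, 0], [0, 0, 0, 0, 0, -30, 0], [0, 0, 0, 0, 0, -80, 0]]}}

```text
clock: 8.62
position: [561.5, 176.8, 355.7]
ee_rot: [0.022, 1.0, -0.001, -0.002]
contact_force: [1.1, 0.3, 0.8]
gripper_width: 42.5
grasp_force: 0.0
```

>>> {"op": "carry_out", "data": {"motion": [[0, 0, 0, 0, 0, -50, 0], [0, 0, 0, 50, 0, -50, 0], [0, 0, 0, 100, 0, -50, 0], [0, 0, 0, 150, 0, -50, 0], [0, 0, 0, 200, 0, -50, 0]]}}

```text
clock: 9.25
position: [361.0, 185.5, 406.8]
ee_rot: [0.022, 1.0, 0.0, -0.0]
contact_force: [0.1, 0.8, 0.1]
gripper_width: 42.9
grasp_force: 0.0
```

Run:
```python
from h import *
s=read_state();print(s["position"],s["contact_force"],s["clock"])
cv2.imwrite("pics/f.png",np.vstack([get_image("scene")["color"][:300,:],get_image("top")["color"][60:320,:]]))
```

```text
[360.99745338 185.54877076 406.75519451] [0.11116372 0.80349069 0.13297366] 9.25
```

View pics/f.png

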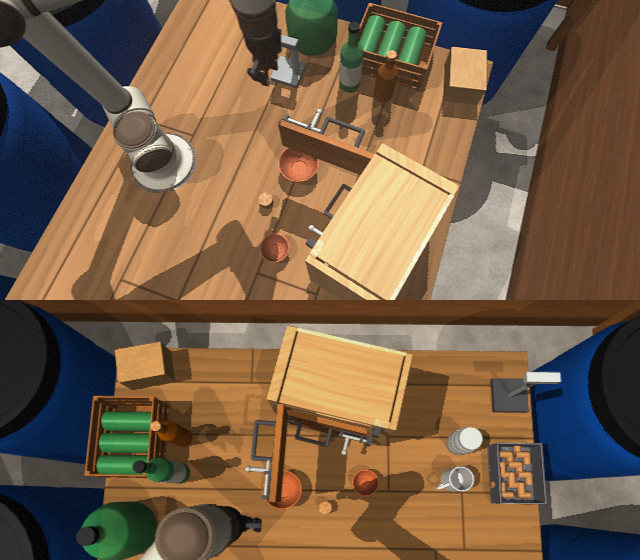

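The upper leaf stands at about 80°, its free end near (285,125) in the scene view. The lower leaf is shut and its bolt is unmoved at (320,230). The crockery and bottles stand where they were, and the arm is clear.

```bash
python3 -c "
from bench import *
print(job_done())"
```

```text
the job is handed in; nothing more can be done
None
```

I drew the top bolt and swung the top half open to about 80°. The final pictures showed the bottom half still shut with its bolt as it was and nothing else moved; I handed the job in after about 9 s, and no verdict was shown.

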